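Nip a thin-skirted piston lightly in the soft-jaw holder

ROBOT

A 7-joint arm with a two-finger parallel gripper is mounted at the origin on a cart in front of the work surface, level with it; the furniture and walls round the work are solid. World frame = base frame: x ahead of the robot, y to its left, z up, the work surface at z = 0. Lengths are in m, angles in rad, forces in N, time in s.
With the tool pointing down it reaches from about 0.4 to 0.85 m from the base axis. Payload 10.4 kg.
Tool frame: the origin (TCP) lies midway between the tips of the shut fingers; the grasp point (between the pads) lies 19 mm behind it (manip.grasp_offset is the distance from the TCP to the grasp point, in m); z points along the fingers, y is the line along which they close (so a half turn about z gives the same grasp; the last joint's range is limited). The gripper opens to 85 mm and grips with 20 to 120 N. Pads are 22 mm wide; open, the fingers measure 114 mm over their backs; the gripper's body (76 mm by 85 mm) begins 54 mm behind the grasp point. The pads swing forward as they close: fully open they stand 13 mm farther back than shut.
Start: joints at [-1.327, 0.332, -0.065, 1.46, 0.022, 1.35, -0.088], TCP at [0.165, 0.603, 0.231] pointing down, gripper open.
Joint ranges: [-2.6, 2.6], [-0.5, 2.12], [-1.47, 1.34], [0.16, 2.42], [-1.27, 4.41], [0.06, 2.06], [-2.6, 2.6]. Speed limits (rad/s): [2.22, 2.22, 2.79, 2.79, 3.14, 3.14, 3.14].

INTERFACE

Orientations are given as a unit quaternion [x, y, z, w].
In Python, from workcell import manip, eyes, order, readout gives the robot as it stands (manip), with the cameras (eyes), the job (order) and the readings (readout).
- The arm moves only by the shell command python3 jog.py 'ROWS' [FORCE]. ROWS is a JSON list that holds a single list of rows (three levels of brackets), with 1 to 20 rows, each of 7 numbers: a rotation vector rx, ry, rz in normalised numbers (1 is pi rad), then dx, dy, dz in a scale on which 1.0 is 100 cm, then the opening from 0.0 (shut) to 1.0 (fully open); each row is the pose to reach, as a shift and turn from the pose commanded when the command began, along the tool's axes at that moment; what a row does not reach only later rows make up. A row lasts 1/8 s, in which the tool goes at most 0.0625 m and 0.188 rad, less where a joint would pass 70% of its speed; a pose out of reach is approached as far as the arm can. The fingers move at their own pace and stop on an object; FORCE is the grip in N (left out, the last holds). Time passes only in rows, so rows that do not move let the fingers close. It prints the time, the measured TCP pose, the force, the opening and the grip force at its end. A shift or turn number past 1, either way, is cut back to 1. Input that does not fit is refused with a message, and nothing moves.
- readout.get_obs(): the state, without advancing time (a new reading comes with each control period).
- eyes.camera(name): name is "scene" or "top" or "wrist"; returns the picture (384x512x3 uint8, blue, green, red); there is no depth.
- eyes.calibration(name): a dict with "fx", "fy", "cx", "cy" (pixels), "world_from_camera" (4x4, takes a point from camera to world coordinates); the wrist camera has in their place "tool_from_camera" (4x4, takes a point from camera to tool coordinates, whose origin is the TCP and whose axes are the flange's). Camera axes: x right, y up, looking along -z (the intrinsics and any distortion apply to the point x, -y, -z); pixel columns grow to the right and rows downward; lengths in m; the calibration is good to about 2 mm. A picture is of the moment at which its call begins: read the wrist's pose just before it. calibration takes no time and is no camera call.
- order.hand_in(): hands the job in; it is judged then, once.
The state is a dict: "clock": time; "joint_pos": joint angles; "joint_velocities": joint speeds; "tau": joint torques, N m; "position": TCP position; "ee_rot": TCP orientation; "ft_force": force on the tool from outside, world axes, zero at the start; "torque": the same for the moment, N m; "grip_width": opening from 0.0 (shut) to 1.0 (fully open); "grasp_force": force on a finger pad.
Only numpy, scipy, OpenCV 4.12 (cv2) and the standard library are available. Lean on these libraries where they do the work, as an engineer would, in place of code of your own. Each camera call takes 0.05 s, during which the arm holds its last target. There are 200 camera calls.

TASK

Hold the grey piston from the white tray in the blue soft-jaw holder, ready for cleaning its ring grooves: draw the sliding jaw back, stand the piston, dark crown up, on the bed between the jaws with its pin bore running crosswise to the clamping direction, and push the sliding jaw up until its sprung pad has given about 5 mm, so the piston is nipped lightly against the V jaw. The skirt is thin: hold the piston with a light grip of about 20 N (never over 40), set it down softly instead of dropping it, never push the pad back against its stop, and leave the other things where they are.

Things in the scene. Friction and masses are not known exactly. Their poses are not given: they have to be found in the camera images.
- holder: Blue soft-jaw holder, fixed, 200 mm long, foot 78 mm wide, flat bed 40 mm above the table. Origin on the table under the nest point; x is the clamping line, pointing from the sliding jaw to the fixed V jaw, y level across the jaws, z up. The V jaw's two orange faces stand 30 degrees either side of the clamping line, 46 to 76 mm above the table, 50 mm wide.
- nest (a point): Point on the holder's bed where the piston's axis stands when seated against both V faces (27 mm from each). Axes as the holder's. Fixed tall things near: clear box, top 0.28 m, over x 0.22 to 0.56, y -0.32 to -0.04; case under it to x 0.57, 0.10 m; bottles 0.20 m high at (0.55, 0.08) and (0.70, 0.05); charger with bottle, 0.31 m, x 0.49 to 0.66, y 0.13 to 0.28.
- jaw (a joint): Sliding jaw, metres: 0 = free pad's face on the nest axis; grows as the jaw is drawn back along the holder's -x, to 0.055 at its end. Starts at 0.004 to 0.018, too narrow for the piston. It stays where it is left (about 10 N of friction). The pad just touches a seated piston at 0.027.
- handle (a point): Centre of the handle of the sliding jaw, an upright black round post 18 mm in diameter and 40 mm high; this point is 120 mm above the table, 16 mm below the post's top. Moves with the jaw, 30 mm behind the free pad's face. Below it a blue jaw block reaches 75 mm above the table.
- pad (a joint): How far the orange sprung pad is pushed back into the sliding jaw, metres: 0 free, 0.012 at its stop. Spring 0.6 N per mm from 0.6 N, so 3.6 N at 5 mm. With the piston seated, pad = 0.027 - jaw.
- pad_face (a point): Centre of the pad's face that meets the piston, 61 mm above the table; the pad is 44 mm wide, 30 mm high.
- piston: Light grey piston, 54 mm in diameter, 50 mm high, about 0.22 kg, standing dark crown up in the white tray (floor 30 mm, walls 60 mm above the table). Origin: centre of its underside. Pin bore along its own x axis, with a round boss at each side; gripped there the fingers stop at about 54 mm. It slides on the bed under 1 to 2 N. Both fingers' forces on it must not add up to over 90 N.
- oil_filter: Blue oil filter, 68 mm in diameter, 67 mm high, a bystander on the table at the left. Origin under its centre. Leave it alone.
- relay: Small black plug-in relay with blades on top, 29 by 28 mm, 36 mm high, a bystander on the table left of the holder. Origin under its centre. Leave it alone.

How it is judged:
By the outcome, as a careful person would: the job done as asked, in the order asked, and still so for the second after the job is handed in, with the robot touching nothing.
It also fails if it takes over 64 s, if anything falls off the work surface, if the arm or the gripper's body presses on something with over 40 N, if the wrist force passes 120 N, or if a joint passes its speed limit or range.

## Working session

There is one attempt and no reset: what is moved stays moved. The work goes in short steps, Python scripts to look and compute and a shell command to move; the robot and the scene stay as the last step left them, time stands still between calls to the robot, and variables do not carry over. Pictures are saved under pics/ and viewed, at most 14 in all, crops included, and the job is handed in when it is done.

```bash
ls; mkdir -p pics
python3 - <<'E'
from workcell import manip, eyes, order, readout
import cv2,numpy as np
o=readout.get_obs();print(o)
for n in("scene","top"):
    cv2.imwrite(f"pics/{n}0.png",eyes.camera(n))
    c=eyes.calibration(n);print(n,c)
print(eyes.calibration("wrist"))
E
```

```text
jog.py
pics
workcell.py
{'clock': 0.0, 'joint_pos': array([-1.32663102,  0.33285463, -0.06472688,  1.46093273,  0.02163265,
        1.3498594 , -0.08857155]), 'joint_velocities': array([-1.09799029e-03,  6.94079183e-04, -8.72546982e-05,  1.45224051e-03,
       -1.33878974e-03,  1.49649592e-05,  4.64712468e-04]), 'tau': array([-3.88189401e-04, -6.25466037e+01,  4.88260039e-02, -3.91587317e+01,
        1.61741814e-02,  1.02395355e-02, -4.39923213e-06]), 'position': array([0.16466248, 0.6025485 , 0.23053086]), 'ee_rot': array([ 1.32996473e-01,  9.91116279e-01, -6.76926623e-04, -4.81465561e-05]), 'ft_force': array([ 0.36375376, -0.60352095, -0.14985927]), 'torque': array([ 0.05334588,  0.0015998 , -0.0276928 ]), 'grasp_force': 0.0, 'grip_width': 0.9995389434659401}
scene {'fx': 413.7469786410669, 'fy': 413.7469786410669, 'cx': 260.277664843628, 'cy': 191.62355564649198, 'world_from_camera': array([[ 0.81513145, -0.48672799,  0.31409645,  0.81836047],
       [ 0.57920767,  0.67649089, -0.45483905, -0.43712421],
       [ 0.00889951,  0.55268069,  0.83334558,  0.84085164],
       [ 0.      
[... 186 characters left out ...]
.02039234,  0.98994281, -0.13999068,  0.38446211],
       [-0.99976888, -0.02114427, -0.00388591, -0.04472554],
       [-0.00680683,  0.13987908,  0.9901452 ,  1.09733361],
       [ 0.        ,  0.        ,  0.        ,  1.        ]])}
{'fx': 319.4007813321713, 'fy': 319.4007813321713, 'cx': 255.77900685383932, 'cy': 193.18274070769223, 'tool_from_camera': array([[-9.72753172e-04,  9.55801849e-01,  2.94009999e-01,
         7.54465367e-02],
       [ 9.99999035e-01,  1.22140863e-03, -6.62128495e-04,
        -2.53523217e-04],
       [-9.91969991e-04,  2.94009071e-01, -9.55802114e-01,
        -1.43493381e-01],
       [ 0.00000000e+00,  0.00000000e+00,  0.00000000e+00,
         1.00000000e+00]])}
```

View pics/scene0.png

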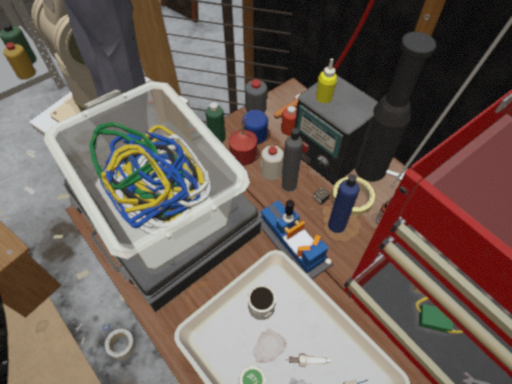

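View pics/top0.png

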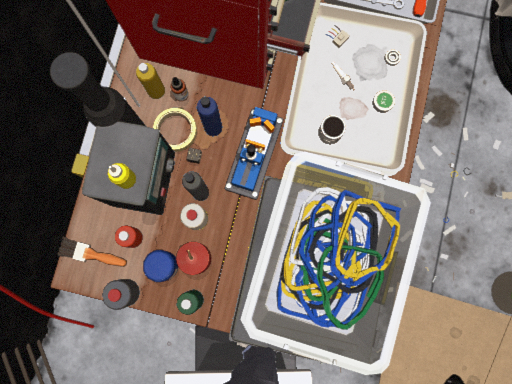

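The top view shows the holder at about (255,150) with its V jaw up-image, and the piston's dark crown at (332,129). In the scene view the piston is at (262,300), the holder at (296,240) and the handle at (289,212). I'll zoom in on both next.

```bash
cat > h.py <<'E'
import numpy as np, cv2
from scipy.spatial.transform import Rotation as R
from workcell import manip, eyes, order, readout
def cam(n,obs=None):
    c=eyes.calibration(n)
    if n=="wrist":
        T=np.eye(4);T[:3,:3]=R.from_quat(obs["ee_rot"]).as_matrix();T[:3,3]=obs["position"]
        return c,T@c["tool_from_camera"]
    return c,c["world_from_camera"]
def ray(C,uv):
    c,T=C;d=np.array([(uv[0]-c["cx"])/c["fx"],-(uv[1]-c["cy"])/c["fy"],-1.])
    return T[:3,3],T[:3,:3]@d
def onz(C,uv,z):
    o,d=ray(C,uv);return o+d*(z-o[2])/d[2]
def tri(*pairs):
    A=np.zeros((3,3));b=np.zeros(3);rs=[]
    for C,uv in pairs:
        o,d=ray(C,uv);d=d/np.linalg.norm(d);P=np.eye(3)-np.outer(d,d);A+=P;b+=P@o;rs.append((P,o))
    p=np.linalg.solve(A,b);return p,[round(1e3*np.linalg.norm(P@(p-o)),1) for P,o in rs]
def proj(C,p):
    c,T=C;q=T[:3,:3].T@(np.asarray(p)-T[:3,3]);return np.array([c["cx"]-c["fx"]*q[0]/q[2],c["cy"]+c["fy"]*q[1]/q[2]])
E
python3 - <<'E'
from h import *
s=cv2.imread("pics/scene0.png");t=cv2.imread("pics/top0.png")
a=cv2.resize(t[95:205,215:355],None,fx=5,fy=5,interpolation=3)[:, :400]
a=cv2.resize(t[100:200,220:290],None,fx=5.6,fy=5.6,interpolation=3)
b=cv2.resize(s[190:290,255:335],None,fx=5,fy=5,interpolation=3)
b=cv2.copyMakeBorder(b,0,60,0,0,0)
cv2.imwrite("pics/crop.png",np.hstack([a,b]))
S=cam("scene");T=cam("top")
res={}
for n,im,(x0,x1,y0,y1) in(("s",s,(240,285,280,325)),("t",t,(312,352,108,150))):
    m=(im.max(2)<60).astype(np.uint8);M=np.zeros_like(m);M[y0:y1,x0:x1]=m[y0:y1,x0:x1]
    cs,_=cv2.findContours(M,0,1);c=max(cs,key=cv2.contourArea);e=cv2.fitEllipse(c);print(n,e);res[n]=e[0]
print(tri((S,res["s"]),(T,res["t"])))
print("handle",tri((S,(289,207)),(T,(253,149))))
E
```

```text
s ((261.26190185546875, 298.0026550292969), (19.4782657623291, 19.943025588989258), 101.48180389404297)
t ((332.980712890625, 126.37933349609375), (17.6143856048584, 18.33259391784668), 95.16552734375)
(array([ 0.67253299, -0.21674001,  0.0797075 ]), [np.float64(0.2), np.float64(0.2)])
handle (array([ 0.61669825, -0.04308151,  0.1241606 ]), [np.float64(0.8), np.float64(0.8)])
```

View pics/crop.png

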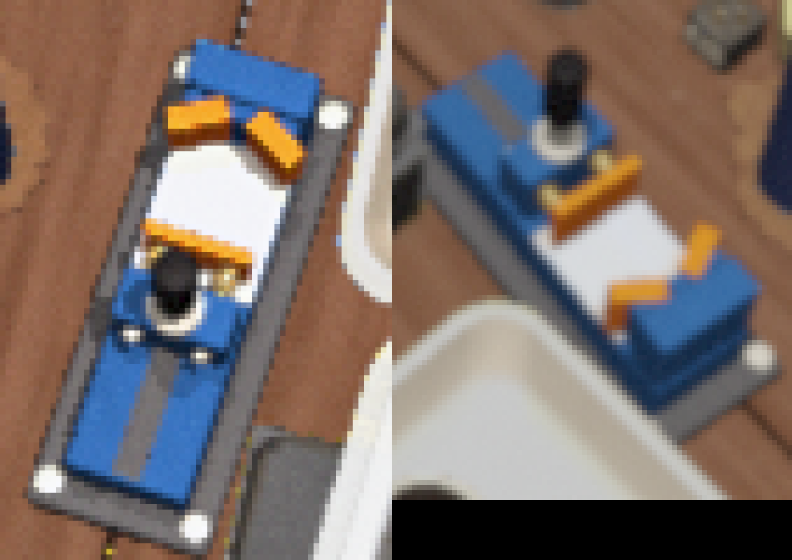

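Crops: in the left (top) crop the V jaw is at the upper end, the handle's top is at about (175,265), and the bed is clear between pad and V. The crown triangulates to z = 0.080, as the text says. I'll move the wrist camera over for a closer look.

```bash
python3 jog.py '[[[0, 0, 0, 0, 0, -0.06, 1], [0, 0, 0, 0, 0, -0.12, 1], [0, 0, 0, 0, 0, -0.17, 1], [0, 0, 0, -0.63, -0.577, -0.17, 1], [0, 0, 0, -0.63, -0.577, -0.17, 1], [0, 0, 0, -0.63, -0.577, -0.17, 1], [0, 0, 0, -0.63, -0.577, -0.17, 1], [0, 0, 0, -0.63, -0.577, -0.17, 1], [0, 0, 0, -0.63, -0.577, -0.17, 1], [0, 0, 0, -0.63, -0.577, -0.17, 1], [0, 0, 0, -0.63, -0.577, -0.17, 1], [0, 0, 0, -0.63, -0.577, -0.17, 1], [0, 0, 0, -0.63, -0.577, -0.17, 1], [0, 0, 0, -0.63, -0.577, -0.17, 1], [0, 0, 0, -0.63, -0.577, -0.17, 1], [0, 0, 0, -0.63, -0.577, -0.17, 1], [0, 0, 0, -0.63, -0.577, -0.17, 1], [0, 0, 0, -0.63, -0.577, -0.1, 1], [0, 0, 0, -0.63, -0.577, -0.1, 1], [0, 0, 0, -0.63, -0.577, -0.1, 1]]]'
python3 - <<'E'
from h import *
o=readout.get_obs();im=eyes.camera("wrist");cv2.imwrite("pics/w1.png",im);np.savez("w1.npz",position=o["position"],ee_rot=o["ee_rot"])
print(o["joint_pos"].round(3),o["ee_rot"],o["clock"])
E
```

```text
clock: 2.6
position: [0.6206, -0.1188, 0.3326]
ee_rot: [0.132, 0.991, 0.0, 0.0]
ft_force: [-0.1, -0.3, 1.9]
grip_width: 1.0
grasp_force: 0.0
[-0.386  0.364  0.699  1.301 -0.232  1.556  1.588] [1.32269827e-01 9.91213662e-01 3.08408489e-04 2.73030915e-04] 2.6
```

View pics/w1.png

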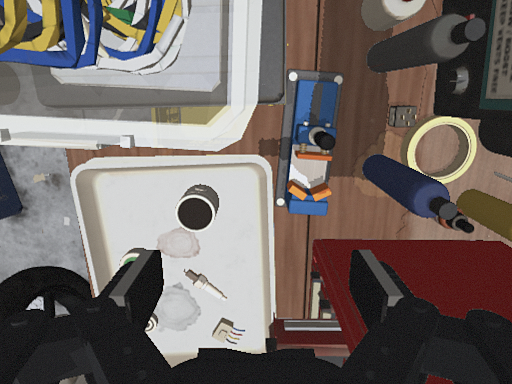

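Wrist view: piston crown at about (197,210), handle top at about (321,138), V faces at about (309,191). The screws are at (293,76), (337,78) and (281,202). I'll enlarge both areas.

Run:
```python
from h import *
im=cv2.imread("pics/w1.png")
a=cv2.resize(im[65:220,268:350],None,fx=3.87,fy=3.87,interpolation=3)
b=cv2.resize(im[170:245,160:235],(600-120,480),interpolation=3);b=cv2.copyMakeBorder(b,0,a.shape[0]-480,0,0,0)
print(a.shape);cv2.imwrite("pics/crop2.png",np.hstack([a,b]))
```

```text
(600, 317, 3)
```

View pics/crop2.png

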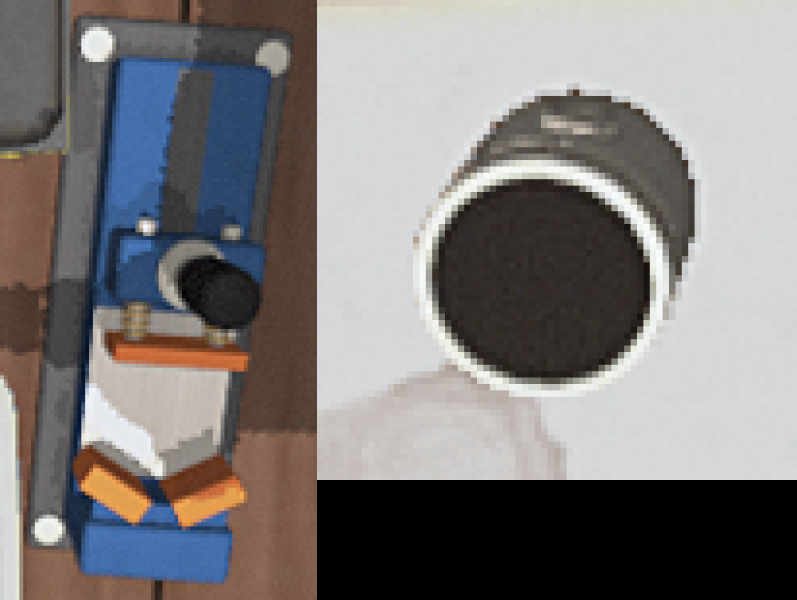

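The shaded robot-facing side of the piston seems to show a boss or bore, at crop (568,122). I'll take a closer look, and triangulate the holder features from the top and wrist views.

```bash
python3 jog.py '[[[0, 0, 0, -0.03, -0.045, 0.03, 1], [0, 0, 0, -0.054, -0.085, 0.07, 1], [0, 0, 0, -0.054, -0.085, 0.12, 1], [0, 0, 0, -0.054, -0.085, 0.14, 1], [0, 0, 0, -0.054, -0.085, 0.14, 1], [0, 0, 0, -0.054, -0.085, 0.14, 1]]]'
python3 - <<'E'
from h import *
o=readout.get_obs();im=eyes.camera("wrist");cv2.imwrite("pics/w2.png",im);np.savez("w2.npz",position=o["position"],ee_rot=o["ee_rot"])
T=cam("top");W=cam("wrist",np.load("w1.npz"));S=cam("scene")
P={}
for n,w,t in(("A",(293.1,76.6),(254.8,194.1)),("B",(338.5,80),(228.6,185.7)),("C",(280.4,201.7),(279.5,120.2)),("H",(328,142.5),(251.8,146.8))):
    p,e=tri((W,w),(T,t));print(n,p.round(4),e);P[n]=p
D=onz(T,(252.7,111.8),.01);print("D",D)
d=(P["C"]-P["A"])[:2];print("yaw AC",np.degrees(np.arctan2(d[1],d[0])));d=(D-P["B"])[:2];print("BD",np.degrees(np.arctan2(d[1],d[0])));d=(P["B"]-P["A"])[:2];print("AB-90",np.degrees(np.arctan2(d[1],d[0]))-90)
W2=cam("wrist",o);u=proj(W2,(.6725,-.2167,.06));print(u)
u=u.round().astype(int);y0=max(0,u[1]-65);x0=max(0,u[0]-65)
cv2.imwrite("pics/crop3.png",cv2.resize(im[y0:y0+130,x0:x0+130],None,fx=4,fy=4,interpolation=3));print(x0,y0)
c=im[max(0,u[1]-60):u[1]+60,max(0,u[0]-60):u[0]+60]
E
```

```text
clock: 3.4
position: [0.6514, -0.2155, 0.1943]
ee_rot: [0.132, 0.991, -0.0, 0.002]
ft_force: [-0.1, -0.3, 0.7]
grip_width: 0.998
grasp_force: 0.0
A [ 0.5381 -0.0448  0.0203] [np.float64(0.8), np.float64(0.8)]
B [0.5582 0.0132 0.0213] [np.float64(0.7), np.float64(0.7)]
C [ 0.7014 -0.1039  0.0356] [np.float64(0.9), np.float64(0.9)]
H [ 0.611  -0.0417  0.1602] [np.float64(1.0), np.float64(1.0)]
D [ 0.73121335 -0.04463686  0.01      ]
yaw AC -19.87544714916431
BD -18.48438069641175
AB-90 -19.187788133595006
[260.56366261 203.68805933]
196 139
```

View pics/crop3.png

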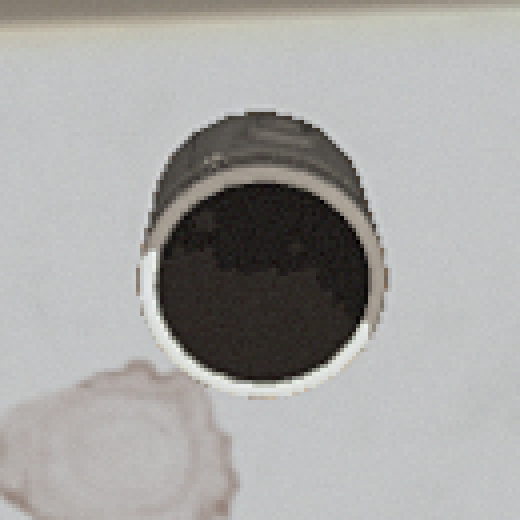

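The boss on the robot-facing side is at crop (285,125), a little right of straight up, but the view is steep. I'll tilt the wrist for a more oblique look.

The rows are not in the units I measure in: turns go in shares of pi rad. I convert before sending: -0.5 rad / 3.1416 = -0.1592.

```bash
python3 jog.py '[[[0, 0, 0, 0, 0, -0.06, 1], [0, -0.0573, 0, 0, 0, -0.1, 1], [0, -0.1146, 0, 0, 0, -0.1, 1], [0, -0.1592, 0, 0, 0, -0.1, 1], [0, -0.1592, 0, 0, 0, -0.1, 1], [0, -0.1592, 0, 0, 0, -0.1, 1]]]'
python3 - <<'E'
from h import *
o=readout.get_obs();im=eyes.camera("wrist");cv2.imwrite("pics/w3.png",im);np.savez("w3.npz",position=o["position"],ee_rot=o["ee_rot"])
W=cam("wrist",o);u=proj(W,(.6725,-.2167,.055)).round().astype(int)
y0=max(0,u[1]-40);x0=max(0,u[0]-40)
print(x0,y0);c=im[y0:y0+80,x0:x0+80];cv2.imwrite("pics/crop4.png",cv2.resize(cv2.convertScaleAbs(c,alpha=1.5,beta=10),None,fx=7,fy=7,interpolation=3))
E
```

```text
clock: 4.2
position: [0.6512, -0.2158, 0.2935]
ee_rot: [0.129, 0.96, -0.033, 0.245]
ft_force: [0.3, 0.0, 0.6]
grip_width: 1.001
grasp_force: 0.0
220 34
```

View pics/crop4.png

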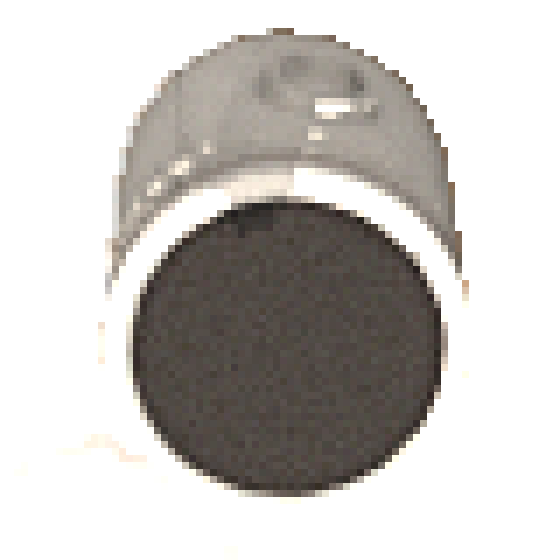

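The tilted view shows the boss ring centred at crop (318,83), so right of the piston's centre line at 285. The crown centre is at (287,347). I'll compute its azimuth next.

Run:
```python
from h import *
W3=cam("wrist",np.load("w3.npz"));W2=cam("wrist",np.load("w2.npz"));W1=cam("wrist",np.load("w1.npz"))
f3=lambda u,v:(220+u/7-.5,34+v/7-.5);f2=lambda u,v:(196+u/4-.5,139+v/4-.5);f1=lambda u,v:(160+(u-317)/6.4-.5,170+v/6.4-.5)
cen={}
for n,W,f,c,bs in((3,W3,f3,(287,347),[(318,83),(325,85),(318,90)]),(2,W2,f2,(262,281),[(285,125),(285,130)]),(1,W1,f1,(540,281),[(570,122)])):
    p=onz(W,f(*c),.08);cen[n]=(W,f(*c));print(n,"axis",p.round(4))
    for b in bs:
        o,d=ray(W,f(*b));a=d[:2]@d[:2];q=(o-p)[:2];B=q@d[:2];C=q@q-.027**2
        D=B*B-a*C;t=(-B-np.sqrt(max(D,0)))/a;h=o+t*d;r=h-p;print("  az",np.degrees(np.arctan2(r[1],r[0])).round(1),"z",h[2].round(4))
print(tri(*cen.values(),(cam("top"),(332.98,126.38)),(cam("scene"),(261.26,298.0))))
x=R.from_quat(np.load("w2.npz")["ee_rot"]).as_matrix();print(x.round(3))
```

```text
3 axis [ 0.6701 -0.216   0.08  ]
  az 155.1 z 0.0532
  az 153.0 z 0.0535
  az 155.3 z 0.0558
2 axis [ 0.6707 -0.2163  0.08  ]
  az 152.3 z 0.0462
  az 152.7 z 0.0514
1 axis [ 0.6715 -0.217   0.08  ]
  az 157.7 z 0.0545
(array([ 0.67194894, -0.21669965,  0.07814814]), [np.float64(1.0), np.float64(0.6), np.float64(0.9), np.float64(1.1), np.float64(0.3)])
[[-0.965  0.262  0.004]
 [ 0.262  0.965 -0.001]
 [-0.004  0.    -1.   ]]
```

The bore axis has an azimuth of about 154.5°, and its height of 53 mm is plausible. Holder yaw is about -19.2°. I'll untilt, then go above the holder with the fingers turned along the clamping line.

To row units: 0.5 rad / 3.1416 = 0.1592.

```bash
python3 jog.py '[[[0, 0.0573, 0, 0, 0, 0, 1], [0, 0.1146, 0, 0, 0, 0, 1], [0, 0.1592, 0, 0, 0, 0, 1]]]' && python3 jog.py '[[[0, 0, -0.0573, 0.03, 0.05, 0, 1], [0, 0, -0.1146, 0.052, 0.1, 0, 1], [0, 0, -0.1719, 0.052, 0.117, 0, 1], [0, 0, -0.2292, 0.052, 0.117, 0, 1], [0, 0, -0.2865, 0.052, 0.117, 0, 1], [0, 0, -0.3438, 0.052, 0.117, 0, 1], [0, 0, -0.4011, 0.052, 0.117, 0, 1], [0, 0, -0.4584, 0.052, 0.117, 0, 1], [0, 0, -0.4778, 0.052, 0.117, 0, 1], [0, 0, -0.4778, 0.052, 0.117, 0, 1]]]'
python3 - <<'E'
from h import *
o=readout.get_obs();im=eyes.camera("wrist");cv2.imwrite("pics/w4.png",im);np.savez("w4.npz",position=o["position"],ee_rot=o["ee_rot"])
W=cam("wrist",o);print(o["joint_pos"].round(2))
u=proj(W,(.64,-.05,.06)).round().astype(int);print(u)
x0=max(0,u[0]-100);y0=max(0,u[1]-75);print(x0,y0)
cv2.imwrite("pics/crop5.png",cv2.resize(im[y0:y0+150,x0:x0+200],None,fx=4,fy=4,interpolation=3))
E
```

```text
clock: 4.62
position: [0.652, -0.2152, 0.2914]
ee_rot: [0.131, 0.991, 0.0, -0.003]
ft_force: [1.5, -0.3, 0.6]
grip_width: 1.0
grasp_force: 0.0
clock: 5.88
position: [0.628, -0.087, 0.2646]
ee_rot: [-0.512, 0.859, 0.014, -0.03]
ft_force: [0.8, 0.1, -2.1]
grip_width: 1.002
grasp_force: 0.0
[ 0.36  0.42 -0.42  1.3   0.17  1.52  2.6 ]
[252 205]
152 130
```

View pics/crop5.png

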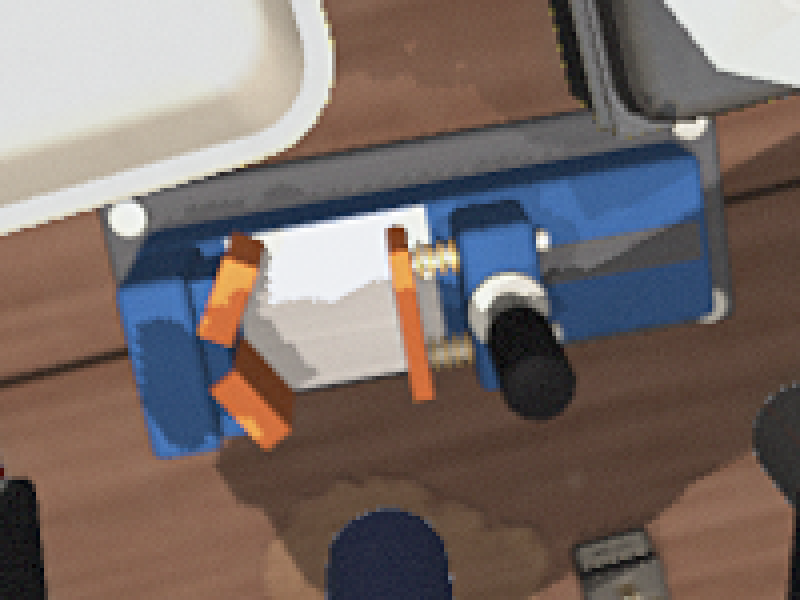

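This view gives the holder closely: post top at crop (546,390), upper V face's top edge (262,265) to (233,345), lower (236,371) to (291,430), pad's front top edge (391,250) to (413,402). Joint 7 reached its limit, so I'll turn the other way. First I'll compute the holder pose.

Run:
```python
from h import *
W=cam("wrist",np.load("w4.npz"));W1=cam("wrist",np.load("w1.npz"));T=cam("top");S=cam("scene")
f=lambda u,v:(152+u/4-.5,130+v/4-.5)
g=lambda u,v:(220+u/5.6-.5,100+v/5.6-.5)
k=lambda u,v:(268+u/3.87-.5,65+v/3.87-.5)
s=lambda u,v:(255+(u-392)/5-.5,190+v/5-.5)
print("post top",tri((W,f(546,390)),(T,g(178,262)),(W1,k(237,302)),(S,s(568,65))))
pt=onz(W,f(546,390),.136);print(pt)
Z=.076
def line(a,b,F,C):
    p,q=onz(C,F(*a),Z)[:2],onz(C,F(*b),Z)[:2];return p,q
def an(p,q):return np.degrees(np.arctan2(*(q-p)[::-1]))
a=line((262,265),(233,345),f,W);b=line((236,371),(291,430),f,W);c=line((391,250),(413,402),f,W)
for n,l in zip("abc",(a,b,c)):print(n,l[0].round(4),l[1].round(4),an(*l).round(1),np.linalg.norm(l[1]-l[0]).round(4))
scr=[onz(W,f(126,218),.02),onz(W,f(690,128),.02),onz(W,f(712,305),.02)];print(np.round(scr,4),an(scr[0][:2],scr[1][:2])+180,an(scr[1][:2],scr[2][:2]))
print("block axis",an(line((123,290),(155,455),f,W)[0],line((123,290),(155,455),f,W)[1]))
# nest: 27 mm from both V lines
def nl(p,q,ref):
    n=np.array([-(q-p)[1],(q-p)[0]]);n/=np.linalg.norm(n);n*=np.sign(n@(ref-p));return n,n@p+.027
ref=c[0]
(n1,d1),(n2,d2)=nl(*a,ref),nl(*b,ref);N=np.linalg.solve([n1,n2],[d1,d2]);print("nest",N,"bisector az",np.degrees(np.arctan2(*(-(n1+n2))[::-1])))
for yaw in(-18.5,-19.2,-20):
    y=np.radians(yaw);e=np.array([np.cos(y),np.sin(y)]);print(yaw,"post along/across",((pt[:2]-N)@e).round(4),(e[0]*(pt[:2]-N)[1]-e[1]*(pt[:2]-N)[0]).round(4),"pad along",((sum(c)/2-N)@e).round(4))
```

```text
post top (array([ 0.61548918, -0.03900225,  0.13895425]), [np.float64(3.0), np.float64(3.0), np.float64(2.0), np.float64(2.0)])
[ 0.61270236 -0.03694443  0.136     ]
a [ 0.666  -0.0822] [ 0.6844 -0.0664] 40.6 0.0243
b [ 0.6875 -0.0595] [ 0.6832 -0.0368] 100.9 0.0231
c [ 0.6336 -0.0688] [ 0.6494 -0.0272] 69.1 0.0446
[[ 0.7058 -0.1042  0.02  ]
 [ 0.5385 -0.0435  0.02  ]
 [ 0.557   0.0126  0.02  ]] 340.0600045461697 71.73112236029488
block axis 68.55524023436236
nest [ 0.65876694 -0.05284416] bisector az -19.25669800355944
-18.5 post along/across -0.0487 0.0005 pad along -0.0179
-19.2 post along/across -0.0487 -0.0001 pad along -0.0179
-20 post along/across -0.0487 -0.0008 pad along -0.0179
```

Holder yaw is about -19.5°, nest (0.659,-0.053), post (0.613,-0.038), jaw about 18 mm. All of it matches the given sizes. I'll turn the fingers the other way now.

To row units: 0.18 rad / 3.1416 = 0.0573.

```bash
python3 jog.py '[[[0, 0, 0.0573, 0, 0, -0.02, 1], [0, 0, 0.1146, 0, 0, -0.03, 1], [0, 0, 0.1719, 0, 0, -0.03, 1], [0, 0, 0.2292, 0, 0, -0.03, 1], [0, 0, 0.2865, 0, 0, -0.03, 1], [0, 0, 0.3438, 0, 0, -0.03, 1], [0, 0, 0.4011, 0, 0, -0.03, 1], [0, 0, 0.4584, 0, 0, -0.03, 1], [0, 0, 0.5157, 0, 0, -0.03, 1], [0, 0, 0.573, 0, 0, -0.03, 1], [0, 0, 0.6303, 0, 0, -0.03, 1], [0, 0, 0.6875, 0, 0, -0.03, 1], [0, 0, 0.7448, 0, 0, -0.03, 1], [0, 0, 0.8021, 0, 0, -0.03, 1], [0, 0, 0.8594, 0, 0, -0.03, 1], [0, 0, 0.9167, 0, 0, -0.03, 1], [0, 0, 0.9505, 0, 0, -0.03, 1], [0, 0, 0.9505, 0, 0, -0.03, 1]]]'
cat >> h.py <<'E'
def go(target,yaz):
    "print shift in tool axes and rotvec to reach TCP target with tool down, tool y at azimuth yaz deg"
    o=readout.get_obs();M=R.from_quat(o["ee_rot"]);y=np.radians(yaz)
    Y=np.array([np.cos(y),np.sin(y),0]);Zt=np.array([0,0,-1.]);G=np.stack([np.cross(Y,Zt),Y,Zt],1)
    print("at",o["position"].round(4),"y az",np.degrees(np.arctan2(*M.as_matrix()[[1,0],1])).round(2),"j7",o["joint_pos"][6].round(2),"t",o["clock"],"F",o["ft_force"].round(1),"grip",round(o["grip_width"],3),round(o["grasp_force"],1))
    print("rot",(M.inv()*R.from_matrix(G)).as_rotvec().round(4),"shift",M.inv().apply(np.array(target)-o["position"]).round(4))
E
python3 -c "
from h import *
go((.6135,-.038,.20),-19.5)"
```

```text
clock: 8.18
position: [0.6298, -0.0864, 0.2949]
ee_rot: [0.817, 0.576, -0.029, -0.015]
ft_force: [-0.1, 0.3, -0.7]
grip_width: 1.005
grasp_force: 0.0
at [ 0.6298 -0.0864  0.2949] y az -19.63 j7 -0.28 t 8.175 F [-0.1  0.3 -0.7] grip 1.005 0.0
rot [-0.0582  0.0292 -0.0014] shift [ 0.043  -0.026   0.0953]
```

To row units: -0.058 rad / 3.1416 = -0.0185.

```bash
python3 jog.py '[[[-0.0185, 0.0092, 0, 0.03, -0.018, 0.03, 1], [-0.0185, 0.0092, 0, 0.043, -0.026, 0.08, 1], [-0.0185, 0.0092, 0, 0.043, -0.026, 0.0953, 1], [-0.0185, 0.0092, 0, 0.043, -0.026, 0.0953, 1], [-0.0185, 0.0092, 0, 0.043, -0.026, 0.0953, 1]]]' >/dev/null
python3 - <<'E'
from h import *
go((.6135,-.038,.103),-19.5)
im=eyes.camera("wrist");cv2.imwrite("pics/w5.png",im);o=readout.get_obs();C=cam("wrist",o)
print(proj(C,(.6135,-.038,.136)))
m=(im.max(2)<55).astype(np.uint8)*255
cs,_=cv2.findContours(m,0,1)
for c in cs:
    if cv2.contourArea(c)>300:print(cv2.boundingRect(c),cv2.contourArea(c))
E
```

```text
at [ 0.6141 -0.0388  0.2019] y az -19.61 j7 -0.36 t 8.8 F [0.5 0.1 0.2] grip 1.0 0.0
rot [ 0.003   0.     -0.0018] shift [ 0.0006 -0.0011  0.0989]
[255.20569342 207.20540198]
(0, 205, 512, 179) 44323.5
(244, 182, 24, 36) 654.5
(15, 45, 41, 40) 889.0
(67, 33, 105, 74) 3342.0
(284, 10, 27, 68) 604.5
(339, 0, 33, 38) 417.5
```

Post seen at columns 244–268 (predicted 255), so the aim is good. I'll descend and grip the post.

```bash
python3 jog.py '[[[0, 0, 0, 0, -0.001, 0.05, 1], [0, 0, 0, 0, -0.001, 0.085, 1], [0, 0, 0, 0, -0.001, 0.098, 1], [0, 0, 0, 0, -0.001, 0.098, 1], [0, 0, 0, 0, -0.001, 0.098, 0.5], [0, 0, 0, 0, -0.001, 0.098, 0.1], [0, 0, 0, 0, -0.001, 0.098, 0.1], [0, 0, 0, 0, -0.001, 0.098, 0.1], [0, 0, 0, 0, -0.001, 0.098, 0.1], [0, 0, 0, 0, -0.001, 0.098, 0.1]]]' 25; python3 -c "
from h import *
go((.6135,-.038,.103),-19.5)"
```

```text
clock: 10.1
position: [0.6127, -0.0376, 0.1027]
ee_rot: [0.817, 0.577, 0.001, 0.001]
ft_force: [4.7, -1.5, 4.7]
grip_width: 0.2
grasp_force: 26.1
at [ 0.6127 -0.0376  0.1027] y az -19.55 j7 -0.36 t 10.1 F [ 4.7 -1.5  4.7] grip 0.2 26.1
rot [ 0.0027  0.0001 -0.0009] shift [-0.0001  0.0009 -0.0002]
```

```bash
python3 jog.py '[[[0, 0, 0, 0, -0.008, 0, 0.1], [0, 0, 0, 0, -0.016, 0, 0.1], [0, 0, 0, 0, -0.024, 0, 0.1], [0, 0, 0, 0, -0.031, 0, 0.1], [0, 0, 0, 0, -0.031, 0, 0.1], [0, 0, 0, 0, -0.031, 0, 0.1], [0, 0, 0, 0, -0.031, 0, 0.1]]]' ; python3 -c "
from h import *
go((.584,-.027,.103),-19.5)"
```

```text
clock: 10.98
position: [0.5834, -0.0272, 0.1027]
ee_rot: [0.817, 0.577, 0.001, 0.001]
ft_force: [4.0, -1.8, 6.4]
grip_width: 0.2
grasp_force: 26.4
at [ 0.5834 -0.0272  0.1027] y az -19.56 j7 -0.38 t 10.975 F [ 4.  -1.8  6.4] grip 0.2 26.4
rot [ 0.0024  0.0001 -0.001 ] shift [ 0.0004  0.0005 -0.0003]
```

The jaw is now at about 49 mm. I'll release, rise, and check tray wall clearance for the piston grasp.

```bash
python3 jog.py '[[[0, 0, 0, 0, 0, 0, 0.5], [0, 0, 0, 0, 0, 0, 0.8], [0, 0, 0, 0, 0, 0, 0.8], [0, 0, 0, 0, 0, 0, 0.8], [0, 0, 0, 0, 0, -0.05, 0.8], [0, 0, 0, 0, 0, -0.11, 0.8], [0, 0, 0, 0, 0, -0.15, 0.8], [0, 0, 0, 0, 0, -0.15, 0.8]]]'
python3 - <<'E'
from h import *
go((.6715,-.2165,.25),-25.5)
im=cv2.imread("pics/w1.png");C=cam("wrist",np.load("w1.npz"))
print(im[150:192:2,185].mean(1).astype(int))
print(im[150:192:2,215].mean(1).astype(int))
for v in(157,160,164,170,176,180):print(v,onz(C,(188,v),.06)[:2].round(4),onz(C,(188,v),.03)[:2].round(4))
C=cam("wrist",np.load("w2.npz"));im=cv2.imread("pics/w2.png")
print(im[120:166:2,255].mean(1).astype(int))
for v in(130,140,144,150):print(v,onz(C,(255,v),.06)[:2].round(4),onz(C,(255,v),.03)[:2].round(4))
E
```

```text
clock: 11.98
position: [0.584, -0.0268, 0.2556]
ee_rot: [0.817, 0.577, 0.002, 0.002]
ft_force: [-0.4, -0.7, -0.1]
grip_width: 0.801
grasp_force: 0.0
at [ 0.584  -0.0268  0.2556] y az -19.54 j7 -0.38 t 11.975 F [-0.4 -0.7 -0.1] grip 0.801 0.0
rot [ 0.0061 -0.0019  0.104 ] shift [-0.1495  0.1458  0.0063]
[ 93 102  92 223 212 210 215 204 128 165 210 212 212 213 213 212 214 214
 213 215 225]
[219  80 137 217 212 215 221 127 148 201 212 214 214 215 215 215 216 214
 214 216 220]
157 [ 0.6    -0.2061] [ 0.6038 -0.2138]
160 [ 0.6038 -0.2074] [ 0.6078 -0.2152]
164 [ 0.6089 -0.2091] [ 0.6133 -0.217 ]
170 [ 0.6167 -0.2118] [ 0.6216 -0.2199]
176 [ 0.6245 -0.2144] [ 0.63   -0.2227]
180 [ 0.6297 -0.2162] [ 0.6356 -0.2246]
[ 86  71 202 191 194 196 196 181 121 127 132 155 184 190 193 195 195 194
 196 197 195 195 196]
130 [ 0.607  -0.2045] [ 0.61   -0.2054]
140 [ 0.6152 -0.2068] [ 0.6192 -0.2079]
144 [ 0.6185 -0.2077] [ 0.6229 -0.2089]
150 [ 0.6236 -0.2091] [ 0.6285 -0.2105]
```

To row units: 0.104 rad / 3.1416 = 0.0331.

```bash
python3 jog.py '[[[0, 0, 0, 0, 0, -0.05, 0.76], [0, 0, 0.0331, -0.04, 0.04, -0.05, 0.76], [0, 0, 0.0331, -0.08, 0.08, -0.05, 0.76], [0, 0, 0.0331, -0.12, 0.12, -0.05, 0.76], [0.0019, -0.0006, 0.0331, -0.1495, 0.1458, -0.04, 0.76], [0.0019, -0.0006, 0.0331, -0.1495, 0.1458, 0.03, 0.76], [0.0019, -0.0006, 0.0331, -0.1495, 0.1458, 0.056, 0.76], [0.0019, -0.0006, 0.0331, -0.1495, 0.1458, 0.056, 0.76], [0.0019, -0.0006, 0.0331, -0.1495, 0.1458, 0.056, 0.76]]]' >/dev/null
python3 - <<'E'
from h import *
go((.6715,-.2165,.038),-25.5)
o=readout.get_obs();im=eyes.camera("wrist");cv2.imwrite("pics/w6.png",im);C=cam("wrist",o)
u=proj(C,(.6715,-.2165,.08));print(u)
m=(im.max(2)<75).astype(np.uint8)*255
cs,_=cv2.findContours(m,0,1)
for c in cs:
    if cv2.contourArea(c)>800 and len(c)>5:
        e=cv2.fitEllipse(c);print(e,onz(C,e[0],.08).round(4))
E
```

```text
at [ 0.6705 -0.2167  0.1976] y az -25.49 j7 -0.17 t 13.1 F [-0.   0.6  0.3] grip 0.761 0.0
rot [-0.0037  0.0026  0.0001] shift [0.001  0.0014 0.1596]
[257.82588468 186.15384829]
((256.9680480957031, 185.51698303222656), (50.58956527709961, 52.25236892700195), 92.51495361328125) [ 0.6711 -0.2157  0.08  ]
((222.026123046875, 206.3272247314453), (367.2423095703125, 574.1451416015625), 96.7500991821289) [ 0.6357 -0.2196  0.08  ]
```

Crown measured at (0.671,-0.216), which confirms the target. I'll descend and grip lightly.

```bash
python3 jog.py '[[[0, 0, 0, 0.001, 0.0006, 0.06, 0.76], [0, 0, 0, 0.001, 0.0006, 0.11, 0.76], [0, 0, 0, 0.001, 0.0006, 0.145, 0.76], [0, 0, 0, 0.001, 0.0006, 0.159, 0.76], [0, 0, 0, 0.001, 0.0006, 0.159, 0.76], [0, 0, 0, 0.001, 0.0006, 0.159, 0.76]]]' 20; python3 jog.py '[[[0, 0, 0, 0, 0, 0, 0.7], [0, 0, 0, 0, 0, 0, 0.65], [0, 0, 0, 0, 0, 0, 0.6], [0, 0, 0, 0, 0, 0, 0.55], [0, 0, 0, 0, 0, 0, 0.55], [0, 0, 0, 0, 0, 0, 0.55], [0, 0, 0, 0, 0, 0, 0.55]]]' 20;python3 -c "
from h import *
go((.6715,-.2165,.038),-25.5)"
```

```text
clock: 13.9
position: [0.6714, -0.2164, 0.0396]
ee_rot: [0.846, 0.534, -0.001, -0.0]
ft_force: [-0.1, -1.2, 0.2]
grip_width: 0.755
grasp_force: 0.0
clock: 14.78
position: [0.6705, -0.2161, 0.0381]
ee_rot: [0.846, 0.534, -0.002, -0.001]
ft_force: [-2.0, 0.4, 6.3]
grip_width: 0.618
grasp_force: 21.1
at [ 0.6705 -0.2161  0.0381] y az -25.5 j7 -0.17 t 14.775 F [-2.   0.4  6.3] grip 0.618 21.1
rot [-0.004   0.0026 -0.    ] shift [0.0001 0.0011 0.0001]
```

The rows are not in the units I measure in: turns go in shares of pi rad. I convert before sending: -1.675 rad / 3.1416 = -0.5332.

```bash
python3 jog.py '[[[0, 0, 0, 0, 0, -0.02, 0.55], [0, 0, 0, 0, 0, -0.06, 0.55], [0, 0, 0, 0, 0, -0.12, 0.55], [0, 0, 0, 0, 0, -0.16, 0.55], [0, 0, -0.0541, 0.03, -0.018, -0.16, 0.55], [0, 0, -0.1082, 0.06, -0.036, -0.16, 0.55], [0, 0, -0.1623, 0.09, -0.054, -0.16, 0.55], [0, 0, -0.2165, 0.12, -0.072, -0.16, 0.55], [0, 0, -0.2706, 0.1416, -0.0887, -0.16, 0.55], [0, 0, -0.3247, 0.1416, -0.0887, -0.16, 0.55], [0, 0, -0.3788, 0.1416, -0.0887, -0.16, 0.55], [0, 0, -0.4329, 0.1416, -0.0887, -0.16, 0.55], [0, 0, -0.487, 0.1416, -0.0887, -0.16, 0.55], [0, 0, -0.5332, 0.1416, -0.0887, -0.16, 0.55], [0, 0, -0.5332, 0.1416, -0.0887, -0.16, 0.55], [0, 0, -0.5332, 0.1416, -0.0887, -0.16, 0.55]]]' 20
python3 - <<'E'
from h import *
go((.6513,-.0501,.049),70.5)
cv2.imwrite("pics/s7.png",eyes.camera("scene"));cv2.imwrite("pics/w7.png",eyes.camera("wrist"))
o=readout.get_obs();C=cam("wrist",o);print(proj(C,o["position"]+[0,0,.04]),proj(C,(.6588,-.0528,.076)))
E
```

```text
clock: 16.77
position: [0.6518, -0.0501, 0.1976]
ee_rot: [0.171, 0.985, -0.001, -0.003]
ft_force: [-0.3, -0.6, -2.2]
grip_width: 0.615
grasp_force: 22.3
at [ 0.6518 -0.0501  0.1976] y az 70.28 j7 1.17 t 16.775 F [-0.3 -0.6 -2.2] grip 0.615 22.3
rot [-0.0024 -0.0054 -0.0039] shift [-0.0004  0.0002  0.1486]
[256.19269893 302.6207964 ] [255.84227941 195.61788748]
```

View pics/w7.png

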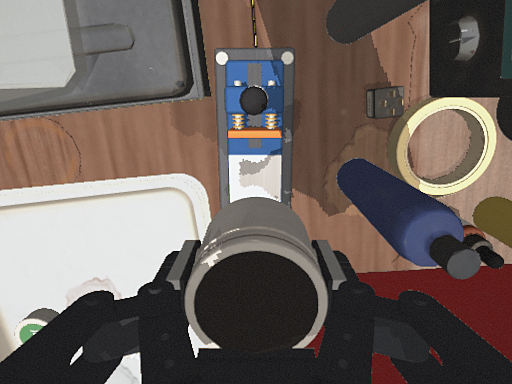

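The piston is held squarely, with its crown at (256,300) and the fingers on the bosses. The holder lines up in the column direction and the handle is at (254,100). I'll lower it softly.

To row units: -0.005 rad / 3.1416 = -0.0016.

```bash
python3 jog.py '[[[0, 0, 0, 0, 0, 0.04, 0.55], [0, 0, 0, 0, 0, 0.08, 0.55], [0, -0.0016, 0, 0, 0, 0.11, 0.55], [0, -0.0016, 0, 0, 0, 0.13, 0.55], [0, -0.0016, -0.0013, 0, 0, 0.138, 0.55], [0, -0.0016, -0.0013, 0, 0, 0.142, 0.55], [0, -0.0016, -0.0013, 0, 0, 0.142, 0.55], [0, -0.0016, -0.0013, 0, 0, 0.142, 0.55]]]' 20;python3 jog.py '[[[0, 0, 0, 0, 0, 0.002, 0.55], [0, 0, 0, 0, 0, 0.004, 0.55], [0, 0, 0, 0, 0, 0.006, 0.55], [0, 0, 0, 0, 0, 0.006, 0.55]]]' ;python3 -c "
from h import *
go((.6513,-.0501,.048),70.5)"
```

```text
clock: 17.88
position: [0.6515, -0.05, 0.0561]
ee_rot: [0.168, 0.986, -0.001, 0.0]
ft_force: [0.1, 0.1, -1.8]
grip_width: 0.619
grasp_force: 22.3
clock: 18.38
position: [0.6508, -0.05, 0.0489]
ee_rot: [0.168, 0.986, -0.001, -0.001]
ft_force: [1.3, -0.3, -1.9]
grip_width: 0.611
grasp_force: 22.3
at [ 0.6508 -0.05    0.0489] y az 70.7 j7 1.15 t 18.375 F [ 1.3 -0.3 -1.9] grip 0.611 22.3
rot [-0.0024 -0.001   0.0035] shift [-0.0005  0.      0.0009]
```

```bash
python3 jog.py '[[[0, 0, 0, 0, 0, 0.0005, 0.55], [0, 0, 0, 0, 0, 0.001, 0.55], [0, 0, 0, 0, 0, 0.001, 0.55]]]'|grep -E 'pos|ft'; python3 jog.py '[[[0, 0, 0, 0, 0, 0.0005, 0.55], [0, 0, 0, 0, 0, 0.001, 0.55], [0, 0, 0, 0, 0, 0.001, 0.55]]]'|grep -E 'pos|ft'
```

```text
position: [0.6509, -0.05, 0.0481]
ft_force: [0.3, 0.1, -1.4]
position: [0.651, -0.05, 0.0479]
ft_force: [-4.0, 0.4, 6.2]
```

Contact felt: the vertical force went from -1.9 N (the hanging weight) to +6 N. I'll release slowly and rise.

```bash
python3 jog.py '[[[0, 0, 0, 0, 0, -0.0006, 0.57], [0, 0, 0, 0, 0, -0.0008, 0.64], [0, 0, 0, 0, 0, -0.0008, 0.7], [0, 0, 0, 0, 0, -0.0008, 0.76], [0, 0, 0, 0, 0, -0.0008, 0.76], [0, 0, 0, 0, 0, -0.0008, 0.76]]]'|tail -3; python3 jog.py '[[[0, 0, 0, 0, 0, -0.02, 0.76], [0, 0, 0, 0, 0, -0.06, 0.76], [0, 0, 0, 0, 0, -0.12, 0.76], [0, 0, 0, 0, 0, -0.18, 0.76], [0, 0, 0, 0, 0, -0.19, 0.76], [0, 0, 0, 0, 0, -0.19, 0.76]]]'|head -2
python3 - <<'E'
from h import *
o=readout.get_obs();im=eyes.camera("wrist");cv2.imwrite("pics/w8.png",im);C=cam("wrist",o)
go((.6,-.03,.24),-19.5)
def crown(u):
    m=np.zeros(im.shape[:2],np.uint8);x,y=u.round().astype(int);m[max(0,y-45):y+45,max(0,x-45):x+45]=255
    m&=((im.max(2)<75)*255).astype(np.uint8);c=max(cv2.findContours(m,0,1)[0],key=cv2.contourArea);return cv2.fitEllipse(c)
e=crown(proj(C,(.651,-.05,.09)));print(e,onz(C,e[0],.09))
u=proj(C,(.584,-.027,.136));print(u);x,y=u.astype(int)
m=(im.max(2)<60).astype(np.uint8);m=m[y-25:y+25,x-25:x+25];c=max(cv2.findContours(m,0,1)[0],key=cv2.contourArea);(a,b),r=cv2.minEnclosingCircle(c);print(a+x-25,b+y-25,r,onz(C,(a+x-25,b+y-25),.136))
x,y=proj(C,(.62,-.04,.08)).astype(int)
cv2.imwrite("pics/crop8.png",cv2.resize(im[max(0,y-85):y+85,x-85:x+85],None,fx=3.5,fy=3.5))
E
```

```text
ft_force: [-0.2, 0.1, 0.4]
grip_width: 0.759
grasp_force: 0.0
clock: 20.62
position: [0.6515, -0.0496, 0.2395]
at [ 0.6509 -0.0496  0.2377] y az 70.7 j7 1.18 t 20.675 F [ 0.1 -0.6 -0.4] grip 0.759 0.0
rot [-2.8000e-03  1.1000e-03  1.5743e+00] shift [ 0.0545  0.0017 -0.0023]
((255.27687072753906, 176.06381225585938), (44.62120819091797, 46.710819244384766), 87.52909088134766) [ 0.6493433  -0.04966617  0.09      ]
[254.72930428 100.72605607]
254.0 99.0 11.662003517150879 [ 0.58266137 -0.02710153  0.136     ]
```

View pics/crop8.png

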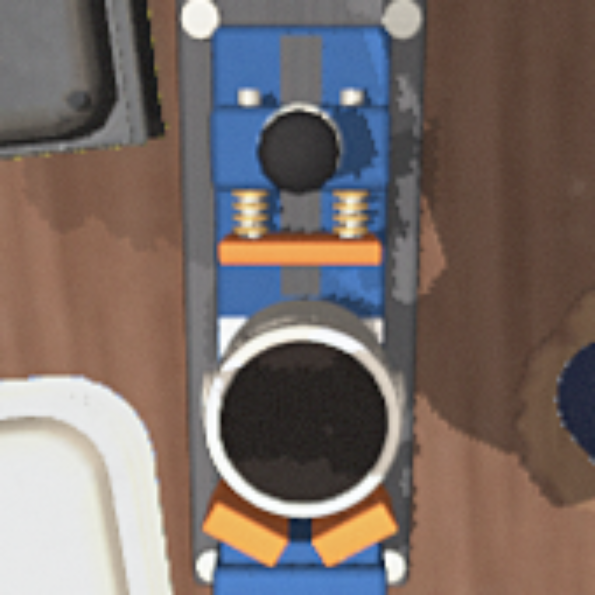

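The piston stands upright on the bed, bosses crosswise at crop (208,385) and (398,385), just short of the V. The pad is clear behind it and the handle is at (299,150). I'll turn back to grip the handle.

To row units: 1.574 rad / 3.1416 = 0.501.

```bash
python3 jog.py '[[[0, 0, 0.0573, 0.03, 0, 0, 0.76], [0, 0, 0.1146, 0.06, 0, 0, 0.76], [0, 0, 0.1719, 0.0715, -0.001, 0, 0.76], [0, 0, 0.2292, 0.0715, -0.001, 0, 0.76], [0, 0, 0.2865, 0.0715, -0.001, 0, 0.76], [0, 0, 0.3438, 0.0715, -0.001, 0, 0.76], [0, 0, 0.4011, 0.0715, -0.001, 0, 0.76], [0, 0, 0.4584, 0.0715, -0.001, 0, 0.76], [0, 0, 0.501, 0.0715, -0.001, 0, 0.76], [0, 0, 0.501, 0.0715, -0.001, 0, 0.76], [0, 0, 0.501, 0.0715, -0.001, 0, 0.76]]]' >/dev/null;python3 -c "
from h import *
go((.583,-.0272,.104),-19.5)"
```

```text
at [ 0.583  -0.0269  0.2371] y az -19.31 j7 -0.39 t 22.05 F [0.8 0.6 0.8] grip 0.764 0.0
rot [-0.0021  0.0028  0.0034] shift [1.000e-04 4.000e-04 1.331e-01]
```

To row units: 0.003 rad / 3.1416 = 0.001.

```bash
python3 jog.py '[[[0, 0, 0.001, 0, 0, 0.05, 0.6], [0, 0, 0.001, 0, 0, 0.1, 0.6], [0, 0, 0.001, 0, 0, 0.128, 0.6], [0, 0, 0.001, 0, 0, 0.133, 0.6], [0, 0, 0.001, 0, 0, 0.133, 0.6], [0, 0, 0.001, 0, 0, 0.133, 0.3], [0, 0, 0.001, 0, 0, 0.133, 0.1], [0, 0, 0.001, 0, 0, 0.133, 0.1], [0, 0, 0.001, 0, 0, 0.133, 0.1], [0, 0, 0.001, 0, 0, 0.133, 0.1]]]' 25;python3 -c "
from h import *
go((.6098,-.0355,.104),-19.5)"
```

```text
clock: 23.3
position: [0.5838, -0.0271, 0.1063]
ee_rot: [0.817, 0.576, -0.0, 0.001]
ft_force: [-1.6, 0.5, 6.0]
grip_width: 0.2
grasp_force: 24.3
at [ 0.5838 -0.0271  0.1063] y az -19.65 j7 -0.4 t 23.3 F [-1.6  0.5  6. ] grip 0.2 24.3
rot [ 0.0009  0.0016 -0.0026] shift [0.0008 0.0273 0.0023]
```

```bash
python3 jog.py '[[[0, 0, 0, 0, 0.004, 0, 0.1], [0, 0, 0, 0, 0.008, 0, 0.1], [0, 0, 0, 0, 0.012, 0, 0.1], [0, 0, 0, 0, 0.014, 0, 0.1], [0, 0, 0, 0, 0.016, 0, 0.1], [0, 0, 0, 0, 0.018, 0, 0.1], [0, 0, 0, 0, 0.02, 0, 0.1], [0, 0, 0, 0, 0.022, 0, 0.1], [0, 0, 0, 0, 0.022, 0, 0.1], [0, 0, 0, 0, 0.022, 0, 0.1]]]'|grep -E 'pos|ft';python3 jog.py '[[[0, 0, 0, 0, 0.0015, 0, 0.1], [0, 0, 0, 0, 0.003, 0, 0.1], [0, 0, 0, 0, 0.0045, 0, 0.1], [0, 0, 0, 0, 0.0045, 0, 0.1], [0, 0, 0, 0, 0.0045, 0, 0.1]]]'|grep -E 'pos|ft'
python3 - <<'E'
from h import *
go((.6098,-.0355,.104),-19.5)
T=eyes.camera("top");cv2.imwrite("pics/t9.png",T);S=eyes.camera("scene");cv2.imwrite("pics/s9.png",S);w=eyes.camera("wrist");cv2.imwrite("pics/w9.png",w)
for n,im in(("top",T),("scene",S)):
    C=cam(n);u=proj(C,(.6588,-.0528,.09));x,y=u.astype(int);print(n,u)
a=[]
for n,im in(("top",T),("scene",S)):
    x,y=proj(cam(n),(.65,-.05,.09)).astype(int);a.append(cv2.resize(im[y-35:y+35,x-35:x+35],(390,390),interpolation=3))
cv2.imwrite("pics/c9.png",np.hstack(a))
E
```

```text
position: [0.6032, -0.034, 0.1063]
ft_force: [-9.4, 3.2, 12.6]
position: [0.6074, -0.0354, 0.1063]
ft_force: [-9.1, 1.6, 11.9]
at [ 0.6074 -0.0354  0.1063] y az -19.62 j7 -0.39 t 25.175 F [-9.1  1.6 11.9] grip 0.202 25.1
rot [-0.0022  0.0021 -0.0022] shift [0.0008 0.0023 0.0023]
top [256.98322283 133.0155839 ]
scene [302.03874079 229.23484539]
```

```bash
python3 jog.py '[[[0, 0, 0, 0, 0.001, 0, 0.1], [0, 0, 0, 0, 0.0022, 0, 0.1], [0, 0, 0, 0, 0.0022, 0, 0.1], [0, 0, 0, 0, 0.0022, 0, 0.1]]]'|grep -E 'pos|ft';python3 jog.py '[[[0, 0, 0, 0, 0, 0, 0.3], [0, 0, 0, 0, 0, 0, 0.5], [0, 0, 0, 0, 0, 0, 0.6], [0, 0, 0, 0, 0, 0, 0.6], [0, 0, 0, 0, 0, -0.04, 0.6], [0, 0, 0, 0, 0, -0.1, 0.6], [0, 0, 0, 0, 0, -0.15, 0.6], [0, 0, 0, 0, 0, -0.15, 0.6], [0, 0, 0, 0, 0, -0.15, 0.6]]]'|grep -E 'clock|pos|ft';python3 - <<'E'
from h import *
go((.63,-.042,.25),70.5)
o=readout.get_obs();im=eyes.camera("wrist");cv2.imwrite("pics/w10.png",im);C=cam("wrist",o)
print(proj(C,(.6098,-.0354,.136)),proj(C,(.6588,-.0528,.09)))
E
```

```text
position: [0.6093, -0.0361, 0.1063]
ft_force: [-11.4, 2.8, 11.9]
clock: 26.95
position: [0.6102, -0.0365, 0.2543]
ft_force: [-0.5, 0.9, -0.7]
at [ 0.6102 -0.0365  0.2543] y az -19.65 j7 -0.37 t 26.95 F [-0.5  0.9 -0.7] grip 0.602 0.0
rot [-2.9000e-03  1.0000e-03 -1.5735e+00] shift [0.0015 0.0205 0.0043]
[255.60690832 185.63747382] [308.30865234 172.80981299]
```

Run:
```python
from h import *
im=cv2.imread("pics/w10.png");C=cam("wrist",readout.get_obs())
cv2.imwrite("pics/c10.png",cv2.resize(im[120:250,225:375],None,fx=5,fy=4.6,interpolation=3) if 0 else cv2.resize(im[125:245,225:375],None,fx=5,fy=5,interpolation=3))
def blob(u,h,th):
    x,y=np.round(u).astype(int);m=(im[y-h:y+h,x-h:x+h].max(2)<th).astype(np.uint8)
    c=max(cv2.findContours(m,0,1)[0],key=cv2.contourArea);e=cv2.fitEllipse(c);return np.array(e[0])+[x-h,y-h],e[1]
c,s=blob((308.3,172.8),30,75);P=onz(C,c,.09);print(c,s,P)
h,s=blob((255.6,185.6),18,60);H=onz(C,h,.136);print(h,s,H)
e=np.array([np.cos(np.radians(-19.5)),np.sin(np.radians(-19.5)),0]);print("D",(P-H)@e,"crown vs nest",(P-[.6588,-.0528,.09])@e)
```

```text
[308.61984825 172.98191261] (42.154972076416016, 44.844181060791016) [ 0.65843331 -0.05292473  0.09      ]
[254.403862   182.00628471] (19.174734115600586, 27.496204376220703) [ 0.60950502 -0.03193338  0.136     ]
D 0.053128889674060306 crown vs nest -0.0003040205482028272
```

View pics/c10.png

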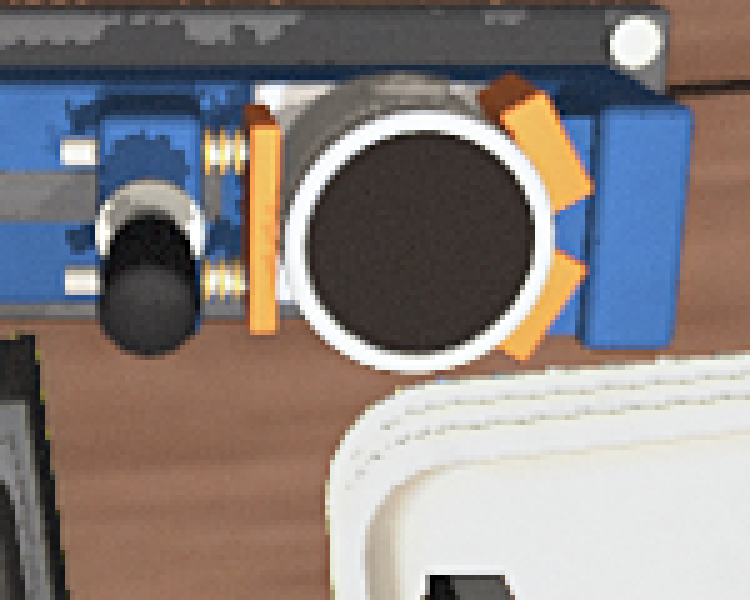

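The piston is seated in the V at the nest, within 0.3 mm, with the pad against it. I'll measure pad travel directly, from post to pad front, against the free state in w8.

Run:
```python
from h import *
from types import SimpleNamespace
e=np.array([np.cos(np.radians(-19.5)),np.sin(np.radians(-19.5)),0]);n=np.array([-e[1],e[0],0])
o=readout.get_obs();C=cam("wrist",o)
f=lambda u,v:(225+u/5-.5,125+v/5-.5)
N=np.array([.6588,-.0528,0])
for nm,p,z in(("post",f(149,305),.136),("pad a",f(278,150),.076),("pad b",f(277,330),.076),("pad back",f(248,230),.076)):
    q=onz(C,p,z)-N;print("now",nm,(q@e).round(4),(q@n).round(4))
# w8 : pose noted at capture (before camera) 
q8=R.from_euler("z",0)  # tool down, y az 70.7
y=np.radians(70.7);Y=np.array([np.cos(y),np.sin(y),0]);Z=np.array([0,0,-1.]);M=np.stack([np.cross(Y,Z),Y,Z],1)
C8=cam("wrist",dict(position=np.array([.6515,-.0496,.2395]),ee_rot=R.from_matrix(M).as_quat()))
x,yy=proj(C8,(.62,-.04,.08)).astype(int);y0=max(0,yy-85);x0=x-85
g=lambda u,v:(x0+u/3.5-.5,y0+v/3.5-.5)
for nm,p,z in(("post",g(299,150),.136),("pad front",g(300,264),.076),("pad back",g(300,237),.076)):
    q=onz(C8,p,z)-N;print("w8",nm,(q@e).round(4),(q@n).round(4))
```

```text
now post -0.0535 0.0001
now pad a -0.0277 0.0157
now pad b -0.0272 -0.0224
now pad back -0.0336 -0.0009
w8 post -0.0805 -0.0015
w8 pad front -0.0503 -0.0015
w8 pad back -0.0575 -0.0015
```

Pad travel is about 4.2 mm (estimates from 3.5 to 4.7). There's plenty of time, so I'll regrip and push about 0.8 mm more.

```bash
python3 jog.py '[[[0, 0, 0, 0, 0, 0.05, 0.6], [0, 0, 0, 0, 0, 0.1, 0.6], [0, 0, 0, 0, 0, 0.14, 0.6], [0, 0, 0, 0, 0, 0.15, 0.6], [0, 0, 0, 0, 0, 0.15, 0.6], [0, 0, 0, 0, 0, 0.15, 0.3], [0, 0, 0, 0, 0, 0.15, 0.1], [0, 0, 0, 0, 0, 0.15, 0.1], [0, 0, 0, 0, 0, 0.15, 0.1], [0, 0, 0, 0, 0, 0.15, 0.1]]]' 25;python3 -c "
from h import *
go((.6101,-.0364,.106),-19.65)"
```

```text
clock: 28.25
position: [0.6105, -0.0366, 0.1066]
ee_rot: [0.817, 0.576, -0.001, 0.001]
ft_force: [-4.9, 1.1, 7.1]
grip_width: 0.196
grasp_force: 24.4
at [ 0.6105 -0.0366  0.1066] y az -19.64 j7 -0.38 t 28.25 F [-4.9  1.1  7.1] grip 0.196 24.4
rot [0.0003 0.0017 0.0001] shift [ 0.     -0.0004  0.0006]
```

Regripping moved it by about 1 mm. I'll release, rise and re-measure.

```bash
python3 jog.py '[[[0, 0, 0, 0, 0, 0, 0.3], [0, 0, 0, 0, 0, 0, 0.5], [0, 0, 0, 0, 0, 0, 0.6], [0, 0, 0, 0, 0, 0, 0.6], [0, 0, 0, 0, 0, -0.04, 0.6], [0, 0, 0, 0, 0, -0.1, 0.6], [0, 0, 0, 0, 0, -0.15, 0.6], [0, 0, 0, 0, 0, -0.15, 0.6], [0, 0, 0, 0, 0, -0.15, 0.6], [0, 0, 0, 0, 0, -0.15, 0.6]]]'|grep -E 'clock|pos|ft';python3 - <<'E'
from h import *
o=readout.get_obs();im=eyes.camera("wrist");cv2.imwrite("pics/w11.png",im);C=cam("wrist",o)
old=cv2.imread("pics/w10.png")
def m(im):
    # springs/pad/post edge columns along the pad's mid row
    hs=cv2.cvtColor(im,cv2.COLOR_BGR2HSV);B=np.zeros(im.shape[:2],np.uint8);B[140:205,262:290]=255
    k=cv2.inRange(hs,(3,150,180),(20,255,255))&B;c=max(cv2.findContours(k,0,1)[0],key=cv2.contourArea);r=cv2.minAreaRect(c)
    g=(im[178:200,240:268].max(2)<60);cols=[np.where(q)[0] for q in g];x=[(q.min()+q.max())/2+240 for q in cols[2:14] if len(q)>5]
    return np.round(r[0],2),np.round(r[1],2),np.round(np.mean(x),2)
print(o["position"]);print(m(old),m(im))
d,_=cv2.phaseCorrelate(*[cv2.cvtColor(i,6)[120:160,330:400].astype(np.float32) for i in(old,im)]);print("bg shift",d)
e=np.array([np.cos(np.radians(-19.5)),np.sin(np.radians(-19.5)),0]);N=np.array([.6588,-.0528,0])
p,w,x=m(im)
a=(onz(C,(x,185.5),.136)-N)@e;b=(onz(C,p,.076)-N)@e;print("post",a,"pad mid",b,"front",b+.0035)
cv2.imwrite("pics/c11.png",cv2.resize(im[125:245,225:375],None,fx=5,fy=5,interpolation=3))
E
```

```text
clock: 29.5
position: [0.6098, -0.0365, 0.2533]
ft_force: [-0.7, -0.3, -0.7]
[ 0.60979996 -0.03653955  0.25334228]
(array([277.5, 170.5]), array([ 5., 41.]), np.float64(254.41)) (array([278.5, 170.5]), array([ 5., 41.]), np.float64(256.79))
bg shift (0.9376132608652981, -0.1441751823687909)
post -0.05160563386329509 pad mid -0.029308650918526163 front -0.025808650918526164
```

View pics/c11.png

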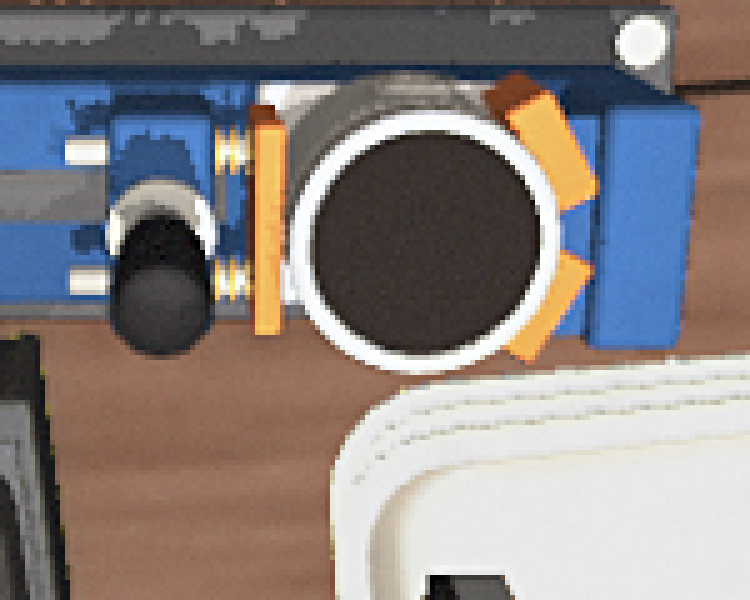

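The post moved 1.2 mm on, so pad travel is now about 5 mm. The piston is still seated and upright, and the robot is clear of everything.

```bash
python3 -c "
from workcell import manip, eyes, order, readout
print(order.hand_in())"
```

```text
the job is handed in; nothing more can be done
None
```

The job is handed in: the piston stands crown up in the V jaw with its pin bore crosswise, nipped by the pad at about 5 mm of travel (by camera, to within about 0.5 mm), at about 30 s on the robot's clock; no verdict was returned.

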